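# Refit the fold mirror of a laboratory analyser on its three-point mount

### The job

Refit the silver fold mirror on the analyser's optical bench: lower the lamp shutter all the way by its yellow handle and keep it down while you work, take the mirror from the tray by its frame, fingers off the glass,, and set it gently on the three-point mount, looking between lamp and detector, so that all three ball feet bear in their seats and it cannot rock. Let it go, turn the red clamp knob clockwise as far as it goes so that its arm holds the carrier plate down, then raise the shutter again to the top. Leave the amber filter and everything else where it is.

Things in the scene. Friction and masses are not known exactly. Their poses are not given: they have to be found in the camera images.
- analyser: optical bench of the analyser, fixed: black deck 280 x 380 mm (x, y), top 35 mm up. Origin: centre of its underside. In its frame (mm): lamp house, aluminium, 116 x 100, top 141 up, at x -20 y 137, shining to -y; detector, grey, 50 x 90, top 135 up, at x 105 y -60, its black snout reaching to x 66; blue box 70 x 70, top 70 up, at x 95 y 100; mount at x -20 y -60
- sash_grip (a point): centre of the yellow handle bar on the lamp shutter, a black vertical sliding sash before the lamp house. Bar 74 mm long (own x), 14 thick (own y), 24 high; it rides with the sash. Shutter down: 169 mm over the table, 28 over the lamp house's fins. Steel guides stand 53 mm to either side (tops 180 mm over the table). Take it from above, across its thickness
- sash (a joint): height of the shutter, m: 0 = fully down (beam closed), 0.060 = fully up (open). Stiff by friction: stays where left, about 3 N moves it down, 7 N up
- mirror_center (a point): centre of the frame of the loose silver mirror (0.3 kg). Dark frame 56 mm wide (own y), 60 high, 18 thick (own x), on an aluminium plate with three 12 mm ball feet. Own +x: the way the glass looks. Feet bottoms 44 mm, plate top 30 mm below this point; plate 76 wide, 29 ahead to 51 behind. Feet at x 15, y +-28 and x -39, y 0. Grip across the 56 mm width
- mirror_glass: the round silver glass, 43 mm diameter, in the frame's front, standing 1 mm proud of it; not to be touched with the fingers. Origin: centre of its rear face
- mount_target (a point): on the fixed three-point mount: where mirror_center lies (99 mm over the table), and with which axes, when the mirror is fully seated; own +x: the way it must look, midway between lamp and detector. The seats' rod pairs centre a ball foot that comes down within about 5 mm
- seat_left: seat for the front foot on the +y side of the mount: black block 22 x 26 mm with two parallel steel rods of 8 mm diameter, 22 mm long, axes 14 mm apart. Origin midway between the rods, on their axes' height, 54 mm above the table; own x along the rods
- seat_right: like seat_left, for the front foot on the -y side
- seat_rear: like seat_left, for the rear foot
- clamp_grip (a point): centre of the red knob bar of the clamp, behind the mount, on its vertical turning axis 86 mm behind (-x of) mount_target. Own x along the bar; it turns with the knob. Bar 46 mm long, 12 thick, 37 high, top 15 mm above this point. The steel arm under it points to own +x, reaches 67 mm from the axis, top 22 mm below this point
- clamp (a joint): turn of the clamp, rad: 0 = open, grows clockwise from above, 1.40 = stop, the arm pointing at the mirror with its white sprung shoe pressing on the carrier plate behind the frame. Light friction (0.04 N m); stays where left
- shoe: white domed spring shoe, 19 mm across, under the end of the clamp's arm, 57 mm from the axis; presses with 1 to 2 N
- tray: dark grey parts tray, fixed, 270 x 160 mm, walls 20 mm high, foam floor 11 mm above the table; origin: centre of its underside. The mirror and the amber filter stand in it, one at the near end, one at the far end, which varies
- filter_center (a point): centre of the amber filter: same frame, plate and feet as the mirror, but orange glass; stays in the tray
- vial1_center (a point): sample vial with yellow cap, 28 mm diameter, 82 mm high, standing; point half-way up
- vial2_center (a point): second sample vial, the same
- blower: black rubber dust blower, 60 mm diameter, 105 mm high with its nozzle, standing; origin at its underside
- driver: screwdriver with green handle, 150 mm long, lying on the analyser's deck between its edge and the lamp house; origin near its middle
- dustcap: white dust cap, 50 mm diameter, 20 mm high with its knob, lying on the analyser's deck; origin at its underside
- jar: white plastic screw-top jar, 56 mm diameter, 75 mm high, left of the analyser; origin at its underside
There are look-alikes about, which are no part of the job. What is shaped like the part that bears mirror_center but pink is not meant.

How it is judged (in metres and radians):
On the way, in this order (a step that is already met when the one before it is completed fails the run):
1. the shutter is lowered fully, before the mirror is moved (value of joint sash below 0.005 m and distance of mirror_center from where it was at the start of the episode below 0.03 m), for 0.1 s.
2. the mirror is seated: its centre within 3 mm of its place, upright within 0.025 rad, turned right within 0.05 rad, every seat bearing, let go, with the shutter down (distance between mirror_center and mount_target below 0.003 m and angle between mirror_center's own z axis and vertical below 0.025 rad and angle between the x axis of mirror_center and the x axis of mount_target, either way round below 0.05 rad and contact force between mirror and seat_left above 0.2 N and contact force between mirror and seat_right above 0.2 N and contact force between mirror and seat_rear above 0.2 N and contact force between the fingers and mirror below 0.1 N and value of joint sash below 0.008 m), for 0.2 s.
3. the clamp is turned home on the seated mirror, its shoe bearing on the plate, with the shutter down (distance between mirror_center and mount_target below 0.003 m and angle between mirror_center's own z axis and vertical below 0.025 rad and angle between the x axis of mirror_center and the x axis of mount_target, either way round below 0.05 rad and contact force between mirror and seat_left above 0.2 N and contact force between mirror and seat_right above 0.2 N and contact force between mirror and seat_rear above 0.2 N and value of joint clamp above 1.25 rad and contact force between shoe and mirror above 0.4 N and value of joint sash below 0.008 m), for 0.2 s.
4. the shutter is raised to the top (value of joint sash above 0.052 m), for 0.1 s.
At the end, for the whole second after the job is handed in: The mirror's centre lies within 3 mm of its place on the mount, upright within 0.025 rad and turned right within 0.05 rad, at rest, with all three seats bearing (each over 0.2 N); the clamp is turned past 1.25 rad with its shoe pressing on the plate (over 0.4 N); the shutter is raised above 52 mm (distance between mirror_center and mount_target below 0.003 m and angle between mirror_center's own z axis and vertical below 0.025 rad and angle between the x axis of mirror_center and the x axis of mount_target, either way round below 0.05 rad and contact force between mirror and seat_left above 0.2 N and contact force between mirror and seat_right above 0.2 N and contact force between mirror and seat_rear above 0.2 N and value of joint clamp above 1.25 rad and contact force between shoe and mirror above 0.4 N and value of joint sash above 0.052 m and linear speed of mirror below 0.01 m/s); the robot touches nothing.
It fails at once if the fingers touch the mirror's glass (contact force between the fingers and mirror_glass above 0.5 N).
It fails at once if the mirror is tipped by more than about 30 degrees (angle between mirror_center's own z axis and vertical above 0.5 rad).
It fails at once if the mirror is rammed on a seat (over 30 N) (contact force between mirror and seat_left above 30 N or contact force between mirror and seat_right above 30 N or contact force between mirror and seat_rear above 30 N).
It fails at once if a bystander is moved by more than 30 mm (distance of any of filter_center, vial1_center, vial2_center, jar, blower, driver, dustcap from where it was at the start of the episode above 0.03 m).
It fails at once if the mirror is dropped: out of the fingers and moving faster than 0.25 m/s (contact force between the fingers and mirror below 0.05 N and linear speed of mirror above 0.25 m/s).
It also fails if it takes over 72 s, if anything falls off the work surface, if the arm or the gripper's body presses on something with over 40 N, if the wrist force passes 120 N, or if a joint passes its speed limit or range.

### The arm

A 7-joint arm with a two-finger parallel gripper is mounted at the origin on the work surface. World frame = base frame: x ahead of the robot, y to its left, z up, the work surface at z = 0. Lengths are in mm, angles in rad, forces in N, time in s.
With the tool pointing down it reaches from about 425 to 1025 mm from the base axis. Payload 9.4 kg.
Tool frame: the origin (TCP) lies midway between the tips of the shut fingers; the grasp point (between the pads) lies 19 mm behind it; z points along the fingers, y is the direction in which the jaws open and shut (so a half turn about z gives the same grasp; the last joint's range is limited). The gripper opens to 85 mm and grips with 20 to 120 N. Pads are 22 mm wide; open, the fingers measure 114 mm over their backs; the gripper's body (76 mm by 85 mm) begins 54 mm behind the grasp point. The pads swing forward as they close: fully open they stand 13 mm farther back than shut.
Start: joints at [1.249, 0.599, -0.003, 1.599, 0.002, 0.943, -0.08], TCP at [175.703, -703.387, 231.275] pointing down, gripper open.
Joint ranges: [-2.57, 2.57], [-0.35, 1.97], [-1.29, 1.29], [0.11, 2.56], [-1.05, 4.19], [0.11, 1.86], [-2.63, 2.63]. Speed limits (rad/s): [2.22, 2.22, 3.01, 3.01, 3.14, 3.14, 3.14].

### API

Orientations are given as a 3x3 rotation matrix whose columns are the frame's x, y, z axes.
In Python, from bench import bot gives the robot as it stands. The module is installed in compiled form; this text tells all that it offers.
- The arm moves only by the shell command python3 -m inch 'ROWS' [OPENING]. ROWS is JSON, a list of rows, each an object with "linear": the shift along the tool's x, y, z in cm, a list of three; "delta_rot": the turn, a rotation vector about the tool's x, y, z in rad, a list of three. In form: [{"linear": [tx, ty, tz], "delta_rot": [wx, wy, wz]}, ...]. A call has 1 to 20 rows; each row shifts and turns the commanded pose from where the row before left it, along the tool's axes as they then stand; what a row does not reach is not made up. A row lasts 1/10 s, in which the tool goes at most 50 mm and 8.59 degrees, less where a joint would pass 70% of its speed; a pose out of reach is approached as far as the arm can. A call with a gripper value outside its range is refused whole. OPENING is the gripper's target within -1 to 1 (shut at 1, half-way at 0, fully open at -1), set as the call begins (- or left out, the last holds). The fingers move at their own pace and stop on an object; the grip force is fixed at half the most. Time passes only in rows, so rows that do not move let the fingers close. It gives the time, the measured TCP pose, the force and the opening at its end, in the units of the state.
- bot.state(): the state, without advancing time (a new reading comes with each control period).
- bot.get_image(name): name is "scene" or "top" or "wrist"; returns a dict with "color" (480x640x3 uint8, red, green, blue), "range_z" (480x640 float32, mm along the optical axis (not along the pixel's ray), 0 where there is no reading), "camera_matrix" (3x3 intrinsics, pixels), "k1" (the pictures are not rectified: a ray, as slopes to the right and down, at radius r is drawn at 1 + k1 r^2 times it, then the intrinsics apply), "xyz" and "rotation" of the camera in the world. Camera axes: x right, y down, z forward; pixel columns grow to the right and rows downward; lengths in mm; the calibration is good to about 2 mm. A picture is of the moment at which its call begins.
- bot.finish_job(): hands the job in, once; it reports no verdict.
The state is a dict: "time_s": time; "joint_pos": joint angles; "dq": joint speeds; "joint_torque": joint torques, N m; "ee_pos": TCP position; "tcp_rot": TCP orientation; "ft_force": force on the tool from outside, world axes, zero at the start; "torque": the same for the moment, N m; "width": finger opening in mm.
Only numpy, scipy, OpenCV 4.12 (cv2) and the standard library are available. Lean on these libraries where they do the work, as an engineer would, in place of code of your own. Each camera call takes 0.05 s, during which the arm holds its last target.

## Working session

There is one attempt and no reset: what is moved stays moved. The work goes in short steps, Python scripts to look and compute and a shell command to move; the robot and the scene stay as the last step left them, time stands still between calls to the robot, and variables do not carry over. Pictures are saved under pics/ and viewed, and the job is handed in when it is done.

```bash
mkdir -p pics; cat > h.py <<'E'
import numpy as np, cv2
from bench import bot
def snap(n,tag):
    d=bot.get_image(n); np.savez(f'{tag}.npz',**d)
    cv2.imwrite(f'pics/{tag}.png',cv2.cvtColor(d['color'],cv2.COLOR_RGB2BGR)); return d
def load(tag): return dict(np.load(f'{tag}.npz'))
def slopes(d,uv):
    K=d['camera_matrix'];k=float(d['k1']);uv=np.atleast_2d(uv).astype(float)
    return cv2.undistortPoints(uv[:,None],K,np.array([k,0,0,0,0.]),).reshape(-1,2)
def ray(d,uv):
    s=slopes(d,uv);v=np.c_[s,np.ones(len(s))]@np.array(d['rotation']).T
    return np.array(d['xyz']).ravel(),v
def plane(d,uv,z):
    o,v=ray(d,uv);t=(z-o[2])/v[:,2];return o+v*t[:,None]
def depth(d,uv):
    o,v=ray(d,uv);uv=np.atleast_2d(uv).round().astype(int);return o+v*d['range_z'][uv[:,1],uv[:,0]][:,None]
def cloud(d):
    H,W=d['range_z'].shape;u,v=np.meshgrid(np.arange(W),np.arange(H))
    return depth(d,np.c_[u.ravel(),v.ravel()]).reshape(H,W,3)
def proj(d,p):
    p=(np.atleast_2d(p)-np.array(d['xyz']).ravel())@np.array(d['rotation']);s=p[:,:2]/p[:,2:]
    r=(s**2).sum(1,keepdims=True);s=s*(1+float(d['k1'])*r);K=d['camera_matrix'];return s*[K[0,0],K[1,1]]+[K[0,2],K[1,2]]
def st():
    s=bot.state();print(s['time_s'],np.round(s['ee_pos'],1),'F',np.round(s['ft_force'],1),'T',np.round(s['torque'],2),'w',np.round(s['width'],1));print(np.round(s['tcp_rot'],3).tolist(),np.round(s['joint_pos'],2));return s
E
python3 -c "
from h import *
st()
for n in('scene','top','wrist'):
    d=snap(n,n+'0');print(n,d['xyz'],np.round(d['rotation'],3).tolist(),d['camera_matrix'].tolist(),d['k1'])"
```

```text
0.0 [ 175.6 -702.9  230.4] F [ 0.2 -0.3  0.5] T [-0.02 -0.01 -0.01] w 85.5
[[0.97, 0.242, -0.001], [0.242, -0.97, 0.002], [-0.0, -0.002, -1.0]] [ 1.25  0.6  -0.    1.6   0.    0.94 -0.08]
scene [1231.25775777 -488.97138161  676.84890348] [[0.595, 0.423, -0.684], [0.804, -0.31, 0.507], [0.003, -0.852, -0.524]] [[437.00082805545367, 0.0, 324.89207472949533], [0.0, 437.00082805545367, 237.9100785140541], [0.0, 0.0, 1.0]] -0.06598811405895232
top [ 399.90007488   55.10626432 1522.74561392] [[0.01, -0.995, 0.096], [-1.0, -0.011, -0.009], [0.01, -0.096, -0.995]] [[624.4541881784633, 0.0, 317.2564946711287], [0.0, 624.4541881784633, 242.8737873262762], [0.0, 0.0, 1.0]] -0.12351862976082585
wrist [ 239.64513124 -686.30041217  373.03902007] [[0.243, -0.936, -0.254], [-0.97, -0.234, -0.063], [-0.0, 0.262, -0.965]] [[375.24504117134165, 0.0, 319.0197773167825], [0.0, 375.24504117134165, 238.9493562940906], [0.0, 0.0, 1.0]] -0.06380404482132973
```

View pics/scene0.png

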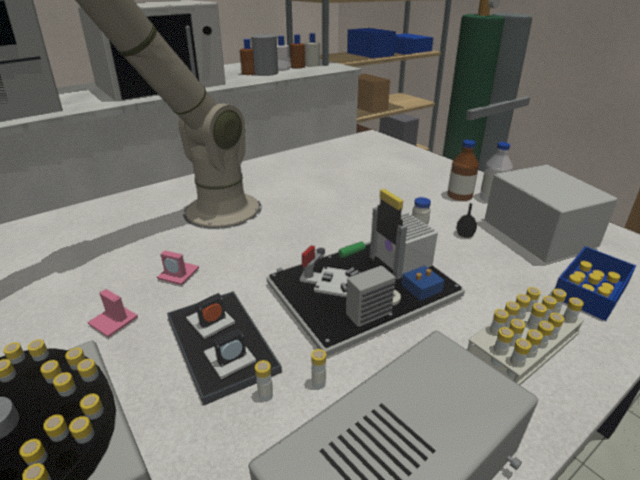

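View pics/top0.png

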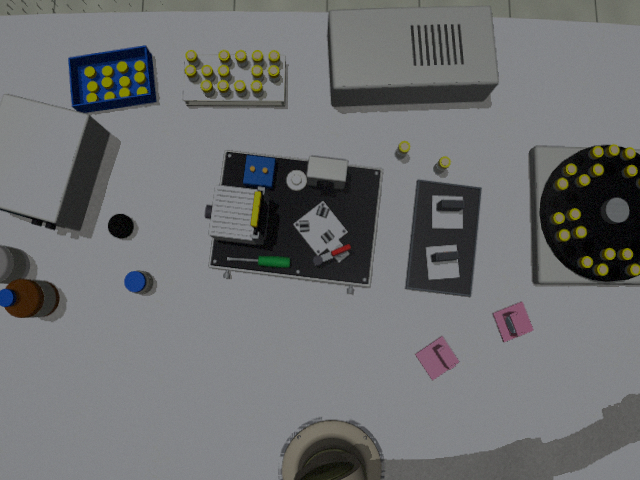

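View pics/wrist0.png

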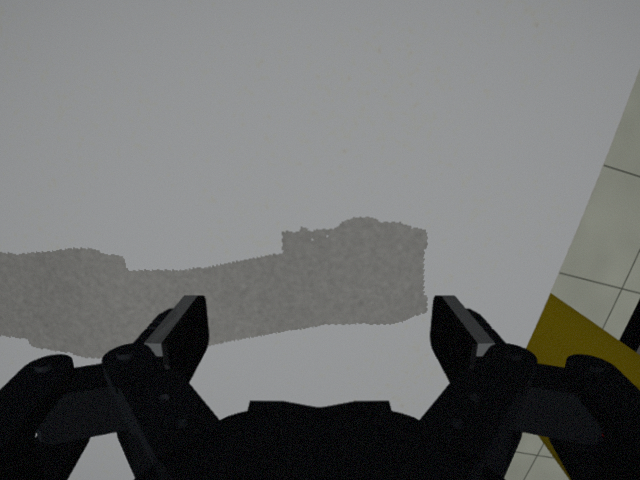

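```bash
python3 -c "
from h import *
t=cv2.imread('pics/top0.png');s=cv2.imread('pics/scene0.png')
cv2.imwrite('pics/a.png',cv2.resize(t[140:300,200:400],None,fx=4,fy=4,interpolation=2)[:600])
cv2.imwrite('pics/b.png',cv2.resize(t[170:305,400:490],None,fx=4.4,fy=4.4,interpolation=2)[:600])
cv2.imwrite('pics/c.png',cv2.resize(s[180:360,260:470],None,fx=3.3,fy=3.3,interpolation=2)[:600])
"
```

```text
(no output)
```

View pics/a.png

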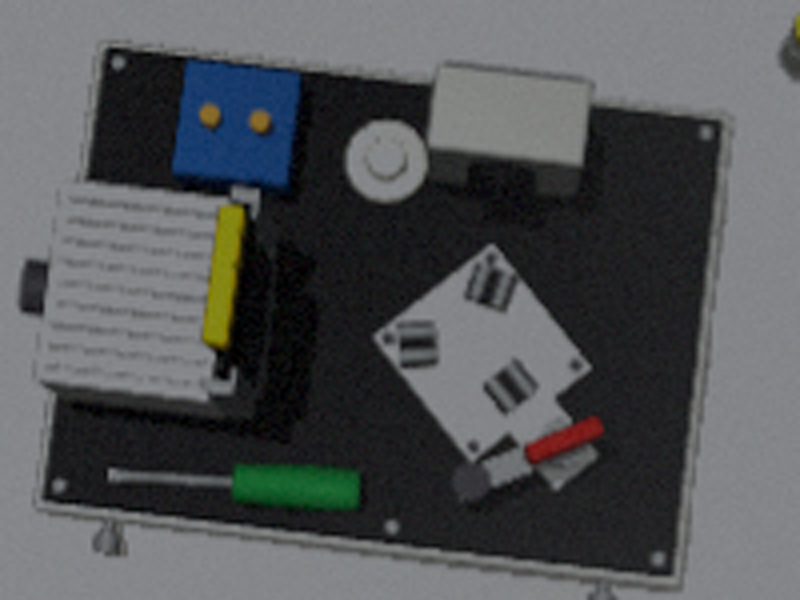

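View pics/b.png

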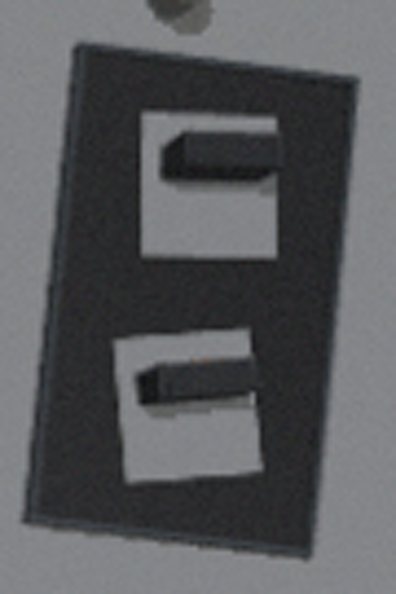

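View pics/c.png

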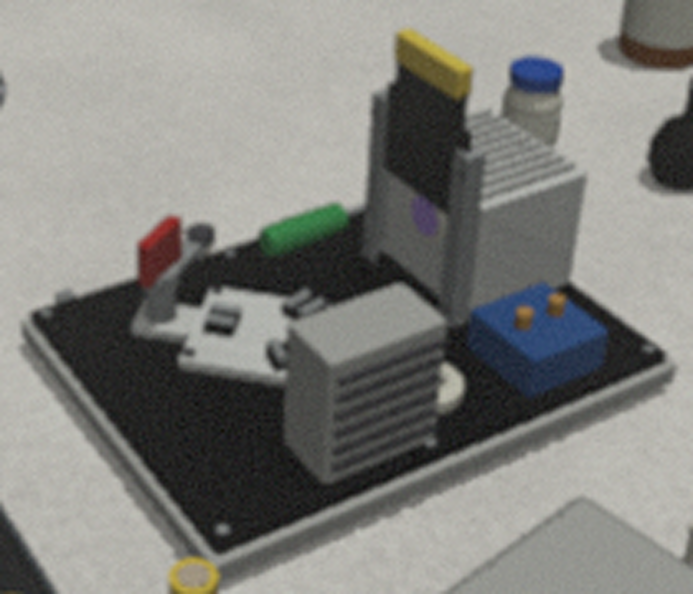

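```bash
python3 - <<'E'
from h import *
t=load('top0');s=load('scene0')
def T(l,z,off=(200,140),f=4): 
    uv=(np.array(l)+.5)/f-.5+off; return plane(t,uv,z)
c=T([(103,42),(735,115),(683,588),(38,510)],35)
print('deck',c.round(1).tolist(),'ctr',c.mean(0).round(1),[np.linalg.norm(c[i]-c[i-1]).round(1) for i in range(4)])
for a,b in((3,0),(2,1)): v=c[b]-c[a];print('yaw x',np.arctan2(v[1],v[0]))
for a,b in((1,0),(2,3)): v=c[b]-c[a];print('yaw y',np.arctan2(-v[0],v[1]))
sc=T([(118,62),(706,132),(657,558),(58,485)],35);print('screws',sc.round(1).tolist(),sc.mean(0))
print('seats',T([(490,287),(418,344),(510,386)],54).round(1).tolist())
tr=T([(78,43),(358,76),(310,557),(25,522)],20,(400,170),4.4);print('tray',tr.round(1).tolist())
for n,p in(('mir plate',[(141,110),(277,116),(276,258),(140,257)]),('filt plate',[(112,338),(249,327),(262,472),(128,483)])):
    q=T(p,25,(400,170),4.4);print(n,q.round(1).tolist(),q.mean(0).round(1),np.arctan2(*(q[0]-q[3])[1::-1]),np.arctan2(*(q[1]-q[2])[1::-1]))
print('mir top',T([(187,132),(282,135),(280,180),(165,181)],85,(400,170),4.4).round(1).tolist())
# colours
for n,d in(('top',t),('scene',s)):
    hsv=cv2.cvtColor(d['color'],cv2.COLOR_RGB2HSV)
    for nm,lo,hi in(('yel',(22,150,90),(33,255,255)),('red',(0,150,70),(8,255,255)),('red2',(172,150,70),(180,255,255))):
        m=cv2.inRange(hsv,lo,hi);k,l,stt,ce=cv2.connectedComponentsWithStats(m)
        for i in range(1,k):
            if stt[i,4]>25: 
                pts=np.argwhere(l==i)[:,::-1];P=depth(d,pts);print(n,nm,stt[i],ce[i].round(1),np.median(P,0).round(1),cv2.minAreaRect(pts.astype(np.float32)))
E
```

```text
deck [[767.6, 267.3, 35.0], [726.8, -118.0, 35.0], [439.6, -86.7, 35.0], [481.8, 298.8, 35.0]] ctr [604.   90.4  35. ] [np.float64(287.5), np.float64(387.4), np.float64(288.8), np.float64(387.8)]
yaw x -0.10971028257138887
yaw x -0.10842340527827671
yaw y -0.10554151429820721
yaw y -0.10902276025042168
screws [[755.2, 257.8, 35.0], [716.0, -100.2, 35.0], [457.4, -71.1, 35.0], [496.9, 287.1, 35.0]] [606.35734451  93.38561466  35.        ]
seats [[616.4, 30.4, 54.0], [581.8, 72.7, 54.0], [557.4, 18.0, 54.0]]
tray [[703.9, -203.5, 20.0], [687.9, -362.1, 20.0], [418.7, -331.0, 20.0], [436.8, -172.6, 20.0]]
mir plate [[665.6, -237.6, 25.0], [663.4, -314.2, 25.0], [583.7, -312.4, 25.0], [583.3, -236.2, 25.0]] [ 624.  -275.1   25. ] -0.016474044380806296 -0.022176892185258795
filt plate [[538.2, -220.3, 25.0], [545.1, -296.8, 25.0], [465.1, -303.3, 25.0], [458.5, -228.8, 25.0]] [ 501.7 -262.3   25. ] 0.10570739213518485 0.08089246077539626
mir top [[643.4, -250.5, 85.0], [642.6, -302.0, 85.0], [618.3, -300.5, 85.0], [616.9, -238.4, 85.0]]
top yel [186  50  11  11  43] [190.8  55.4] [986.  3
[... 8308 characters left out ...]
6, 424.9000549316406), (19.677396774291992, 21.913463592529297), 63.43495178222656)
scene yel [ 69 416  21  22 226] [ 79.7 428.1] [ 725.  -550.4  124.9] ((79.0, 426.5), (21.0, 20.0), 90.0)
scene yel [ 19 439  22  23 246] [ 31.  451.5] [ 726.  -616.   124.9] ((29.5, 450.0), (22.0, 21.0), 90.0)
scene yel [ 22 464  23  16 148] [ 34.3 472. ] [ 760.2 -613.5  125.8] ((33.0, 471.5), (15.0, 22.0), 90.0)
scene red [303 246  11  13  43] [307.9 251.1] [525.4 -12.7 118.7] ((307.5, 252.0), (3.535533905029297, 14.849242210388184), 45.0)
scene red [203 303  18  18 125] [212.  311.7] [ 522.2 -261.3   57.2] ((211.9655303955078, 312.08624267578125), (14.312403678894043, 18.514209747314453), 66.80140686035156)
```

```bash
python3 -m inch '[{"linear":[0,0,-3],"delta_rot":[0,0,0.117]},{"linear":[0,0,-3],"delta_rot":[0,0,0.117]},{"linear":[0,0,-3],"delta_rot":[0,0,0.118]},{"linear":[2.8,-3.9,0],"delta_rot":[0,0,0]},{"linear":[2.8,-3.9,0],"delta_rot":[0,0,0]},{"linear":[2.8,-3.9,0],"delta_rot":[0,0,0]},{"linear":[2.8,-3.9,0],"delta_rot":[0,0,0]},{"linear":[2.8,-3.9,0],"delta_rot":[0,0,0]},{"linear":[2.8,-3.9,0],"delta_rot":[0,0,0]},{"linear":[2.8,-3.9,0],"delta_rot":[0,0,0]},{"linear":[2.8,-3.9,0],"delta_rot":[0,0,0]},{"linear":[2.8,-3.9,0],"delta_rot":[0,0,0]},{"linear":[2.8,-3.9,0],"delta_rot":[0,0,0]},{"linear":[2.8,-3.9,0],"delta_rot":[0,0,0]},{"linear":[2.8,-3.9,0],"delta_rot":[0,0,0]},{"linear":[0,0,0],"delta_rot":[0,0,0]},{"linear":[0,0,0],"delta_rot":[0,0,0]}]' -1
python3 -c "
from h import *
d=snap('wrist','w1');st();print(d['xyz'])"
```

```text
time_s: 1.85
ee_pos: [560.5, -272.6, 320.8]
tcp_rot: [[0.995, -0.104, -0.001], [-0.104, -0.995, 0.0], [-0.001, -0.0, -1.0]]
ft_force: [-0.0, -0.7, 0.8]
width: 85.4
1.9 [ 559.5 -274.2  320.9] F [-1.5 -0.9 -0.7] T [ 0.02  0.05 -0.03] w 85.5
[[0.994, -0.107, -0.001], [-0.107, -0.994, -0.0], [-0.001, 0.0, -1.0]] [ 0.37  0.39 -0.    1.74  0.    1.01 -1.32]
[ 626.16797575 -278.71444582  463.2663065 ]
```

View pics/w1.png

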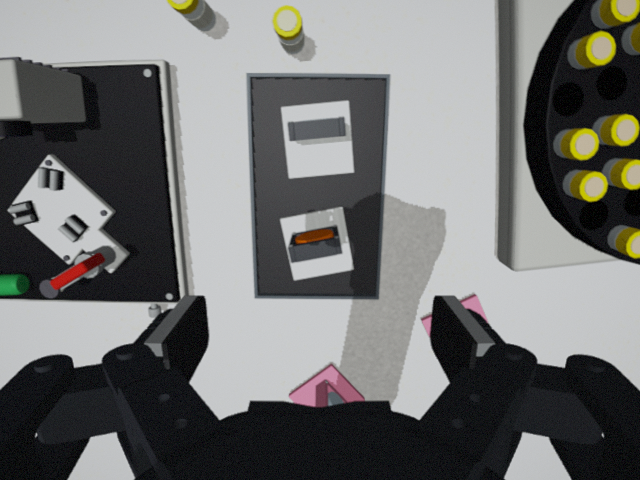

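```bash
python3 - <<'E'
from h import *
d=load('w1');I=cv2.imread('pics/w1.png')
P=cloud(d)
# mirror plate by depth z 20..30 & bright, and frame top z 78..92
reg=np.zeros((480,640),bool);reg[85:190,265:370]=1
g=I.max(2);
pl=reg&(g>130)
def rect(m,z,n):
    k,l,s,c=cv2.connectedComponentsWithStats(m.astype(np.uint8));i=1+s[1:,4].argmax();pts=np.argwhere(l==i)[:,::-1]
    q=plane(d,pts,z)[:,:2].astype(np.float32);r=cv2.minAreaRect(q);print(n,s[i,4],np.round(r[0],1),np.round(r[1],1),round(np.radians(r[2]),3),'z',np.median(P[l==i][:,2]))
rect(pl,25,'plate')
rect(reg&(P[...,2]>75),85,'frame top')
f=reg&(P[...,2]>75);print(f.sum())
m=cv2.inRange(cv2.cvtColor(I,cv2.COLOR_BGR2HSV),(0,150,70),(8,255,255));m[:,130:]=0
rect(m>0,120,'knob')
cv2.imwrite('pics/d.png',cv2.resize(I[150:305,0:135],None,fx=3.8,fy=3.8,interpolation=2))
cv2.imwrite('pics/e.png',cv2.resize(I[90:190,265:370],None,fx=5,fy=5,interpolation=2))
E
```

```text
plate 3853 [ 623.8 -277.2] [76.5 80.6] 1.56 z 24.769458961436158
frame top 1113 [ 635.6 -276.7] [55.  19.2] 1.565 z 84.68276048843029
1142
knob 565 [525.8 -24.9] [11.3 67. ] 0.401 z 118.99002512496946
```

View pics/d.png

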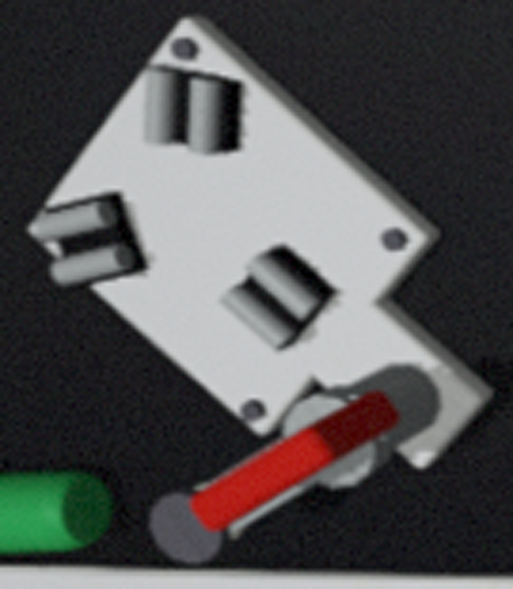

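View pics/e.png

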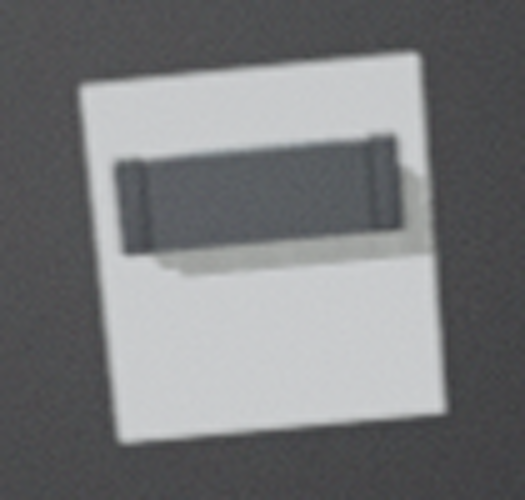

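```bash
python3 -m inch '[{"linear":[-0.2,-4.8,0],"delta_rot":[0,0,0]},{"linear":[-0.2,-4.8,0],"delta_rot":[0,0,0]},{"linear":[-0.2,-4.8,0],"delta_rot":[0,0,0]},{"linear":[-0.2,-4.8,0],"delta_rot":[0,0,0]},{"linear":[-0.2,-4.8,0],"delta_rot":[0,0,0]},{"linear":[-0.2,-4.8,0],"delta_rot":[0,0,0]},{"linear":[-0.2,-4.8,0],"delta_rot":[0,0,0]},{"linear":[-0.2,-4.8,0],"delta_rot":[0,0,0]},{"linear":[-0.2,-4.8,0],"delta_rot":[0,0,0]},{"linear":[0,0,0],"delta_rot":[0,0,0]},{"linear":[0,0,0],"delta_rot":[0,0,0]}]' -1
python3 - <<'E'
from h import *
d=snap('wrist','w2');st();P=cloud(d);hsv=cv2.cvtColor(d['color'],cv2.COLOR_RGB2HSV)
m=cv2.inRange(hsv,(22,150,90),(33,255,255));k,l,s,c=cv2.connectedComponentsWithStats(m)
for i in range(1,k):
    if s[i,4]>100:
        Q=P[l==i];z=np.percentile(Q[:,2],90);sel=Q[Q[:,2]>z-5]
        r=cv2.minAreaRect(sel[:,:2].astype(np.float32));print(s[i],z,r, sel.mean(0))
E
```

```text
time_s: 3.0
ee_pos: [588.1, 156.7, 321.0]
tcp_rot: [[0.994, -0.107, -0.0], [-0.107, -0.994, -0.001], [-0.0, 0.001, -1.0]]
ft_force: [-0.3, -0.6, -0.2]
width: 85.6
3.05 [588.3 155.3 321.1] F [ 0.2 -0.2 -0.3] T [-0.09 -0.   -0.02] w 85.3
[[0.994, -0.109, -0.0], [-0.109, -0.994, -0.001], [-0.0, 0.001, -1.0]] [-0.27  0.37 -0.12  1.77  0.05  1.01 -2.08]
[ 285  177   23  115 2471] 239.16644619935286 ((607.3402709960938, 168.63180541992188), (17.704742431640625, 98.00959777832031), 79.02513885498047) [596.64629062 170.92755701 239.39685567]
```

View pics/w2.png

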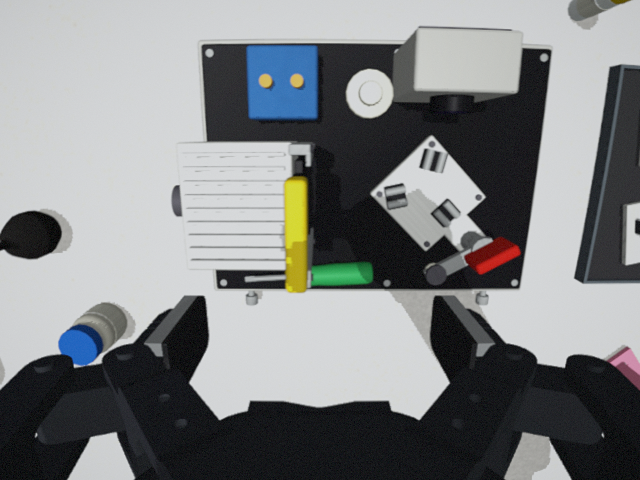

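```bash
python3 -m inch '[{"linear":[0.5,-1.6,0],"delta_rot":[0,0,0]},{"linear":[0,0,1],"delta_rot":[0,0,0]},{"linear":[0,0,3.2],"delta_rot":[0,0,0]},{"linear":[0,0,3.2],"delta_rot":[0,0,0]},{"linear":[0,0,2.4],"delta_rot":[0,0,0]},{"linear":[0,0,1],"delta_rot":[0,0,0]},{"linear":[0,0,0],"delta_rot":[0,0,0]}]' -1
python3 - <<'E'
from h import *
d=snap('wrist','w3');st();d=snap('scene','s3')
E
```

```text
time_s: 3.75
ee_pos: [594.3, 171.9, 211.7]
tcp_rot: [[0.994, -0.108, -0.003], [-0.108, -0.994, -0.001], [-0.002, 0.001, -1.0]]
ft_force: [-0.4, 0.3, -0.0]
width: 85.3
3.8 [594.9 172.3 213.1] F [0.6 0.3 0.4] T [ 0.03 -0.   -0.02] w 85.3
[[0.994, -0.108, -0.001], [-0.108, -0.994, -0.0], [-0.001, 0.0, -1.0]] [-0.29  0.49 -0.11  1.86  0.08  0.79 -2.13]
```

View pics/w3.png

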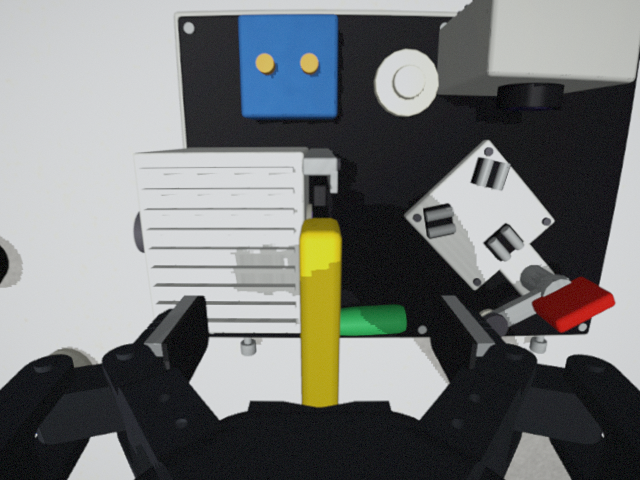

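```bash
python3 -m inch '[{"linear":[0,0,0],"delta_rot":[0,0,0]},{"linear":[0,0,0],"delta_rot":[0,0,0]},{"linear":[0,0,0],"delta_rot":[0,0,0]},{"linear":[0,0,0],"delta_rot":[0,0,0]},{"linear":[0,0,0],"delta_rot":[0,0,0]},{"linear":[0,0,0],"delta_rot":[0,0,0]},{"linear":[0,0,0],"delta_rot":[0,0,0]},{"linear":[0,0,0],"delta_rot":[0,0,0]}]' 1
```

```text
time_s: 4.65
ee_pos: [594.8, 171.7, 213.3]
tcp_rot: [[0.994, -0.108, -0.0], [-0.108, -0.994, -0.001], [-0.0, 0.001, -1.0]]
ft_force: [-1.8, -4.9, 3.2]
width: 13.0
```

```bash
python3 -m inch '[{"linear":[0,0,0.6],"delta_rot":[0,0,0]},{"linear":[0,0,0.8],"delta_rot":[0,0,0]},{"linear":[0,0,0.8],"delta_rot":[0,0,0]},{"linear":[0,0,0.8],"delta_rot":[0,0,0]},{"linear":[0,0,0.8],"delta_rot":[0,0,0]},{"linear":[0,0,0.8],"delta_rot":[0,0,0]},{"linear":[0,0,0.6],"delta_rot":[0,0,0]},{"linear":[0,0,0.5],"delta_rot":[0,0,0]},{"linear":[0,0,0.3],"delta_rot":[0,0,0]},{"linear":[0,0,0.1],"delta_rot":[0,0,0]},{"linear":[0,0,0],"delta_rot":[0,0,0]}]' 1
```

```text
time_s: 5.75
ee_pos: [594.9, 171.7, 156.0]
tcp_rot: [[0.994, -0.108, 0.002], [-0.108, -0.994, -0.001], [0.002, 0.001, -1.0]]
ft_force: [-11.8, -8.5, 38.8]
width: 12.9
```

```bash
python3 -m inch '[{"linear":[0,0,0],"delta_rot":[0,0,0]},{"linear":[0,0,0],"delta_rot":[0,0,0]},{"linear":[0,0,0],"delta_rot":[0,0,0]}]' -0.4
python3 - <<'E'
from h import *
st()
for n in('wrist','top','scene'):
    d=snap(n,n[0]+'4');P=cloud(d);hsv=cv2.cvtColor(d['color'],cv2.COLOR_RGB2HSV)
    m=cv2.inRange(hsv,(22,150,60),(33,255,255))>0
    s=m&(abs(P[...,0]-595)<60)&(abs(P[...,1]-172)<25)&(P[...,2]>130)
    print(n,s.sum(),np.percentile(P[s][:,2],[5,50,80,95]) if s.any() else 0)
E
```

```text
time_s: 6.05
ee_pos: [594.8, 173.4, 152.0]
tcp_rot: [[0.994, -0.106, -0.0], [-0.106, -0.994, 0.001], [-0.0, -0.001, -1.0]]
ft_force: [0.7, -0.2, -0.5]
width: 55.9
6.05 [594.8 173.4 152. ] F [ 0.7 -0.2 -0.5] T [ 0.02  0.04 -0.08] w 55.9
[[0.994, -0.106, -0.0], [-0.106, -0.994, 0.001], [-0.0, -0.001, -1.0]] [-0.3   0.57 -0.11  1.91  0.09  0.66 -2.14]
wrist 7314 [175.13948011 180.56851271 181.15591738 181.698698  ]
top 0 0
scene 57 [166.60575896 179.95519987 181.639047   182.49051036]
```

View pics/s4.png

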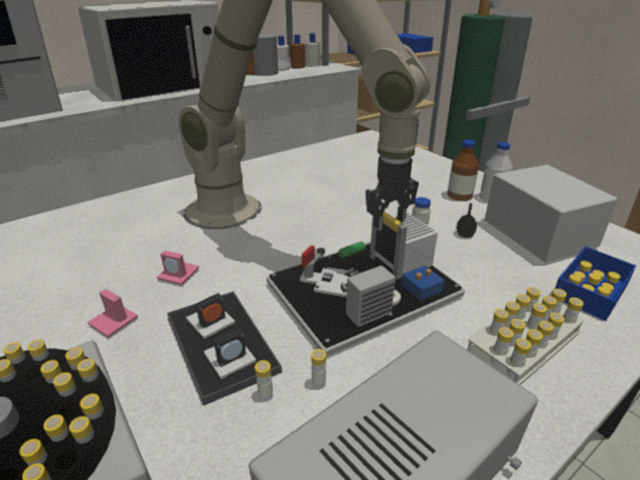

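```bash
python3 -m inch '[{"linear":[0,0,-2],"delta_rot":[0,0,0]},{"linear":[0,0,-4],"delta_rot":[0,0,0]},{"linear":[0,0,-4],"delta_rot":[0,0,0]},{"linear":[0,0,-1],"delta_rot":[0,0,-0.099]},{"linear":[0.4,4.5,0],"delta_rot":[0,0,0]},{"linear":[0.4,4.5,0],"delta_rot":[0,0,0]},{"linear":[0.4,4.5,0],"delta_rot":[0,0,0]},{"linear":[0.4,4.5,0],"delta_rot":[0,0,0]},{"linear":[0.5,4.5,0],"delta_rot":[0,0,0]},{"linear":[0.5,4.5,0],"delta_rot":[0,0,0]},{"linear":[0.5,4.5,0],"delta_rot":[0,0,0]},{"linear":[0.5,4.5,0],"delta_rot":[0,0,0]},{"linear":[0.4,4.5,0],"delta_rot":[0,0,0]},{"linear":[0.4,4.4,0],"delta_rot":[0,0,0]},{"linear":[0,0,3],"delta_rot":[0,0,0]},{"linear":[0,0,0],"delta_rot":[0,0,0]},{"linear":[0,0,0],"delta_rot":[0,0,0]}]' -1
python3 - <<'E'
from h import *
d=snap('wrist','w5');st();P=cloud(d)
f=(abs(P[...,2]-85)<5)&(abs(P[...,0]-635)<25)&(abs(P[...,1]+277)<45)
pts=np.argwhere(f)[:,::-1];print(len(pts),cv2.minAreaRect(plane(d,pts,85)[:,:2].astype(np.float32)),np.median(P[f],0))
E
```

```text
time_s: 7.9
ee_pos: [635.0, -275.2, 231.7]
tcp_rot: [[1.0, -0.007, -0.002], [-0.007, -1.0, 0.002], [-0.002, -0.002, -1.0]]
ft_force: [1.0, 0.7, 0.7]
width: 85.0
7.95 [ 635.7 -275.   232.6] F [0.2 0.5 0.5] T [-0.03 -0.04  0.03] w 85.3
[[1.0, -0.006, -0.0], [-0.006, -1.0, 0.001], [-0.0, -0.001, -1.0]] [ 0.39  0.56 -0.09  1.67  0.06  0.91 -1.31]
1624 ((636.2146606445312, -276.4893798828125), (54.803096771240234, 19.406665802001953), 89.63054656982422) [ 636.1577694  -276.82587899   84.58404998]
```

View pics/w5.png

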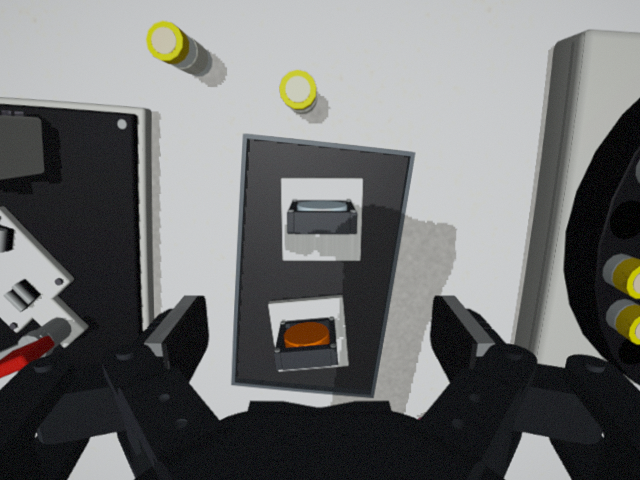

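```bash
python3 -m inch '[{"linear":[-0.15,0.15,2],"delta_rot":[0,0,0]},{"linear":[0,0,4],"delta_rot":[0,0,0]},{"linear":[0,0,4],"delta_rot":[0,0,0]},{"linear":[0,0,4],"delta_rot":[0,0,0]},{"linear":[0,0,3],"delta_rot":[0,0,0]},{"linear":[0,0,1.5],"delta_rot":[0,0,0]},{"linear":[0,0,0.6],"delta_rot":[0,0,0]},{"linear":[0,0,0],"delta_rot":[0,0,0]},{"linear":[0,0,0],"delta_rot":[0,0,0]}]' -1
python3 - <<'E'
from h import *
d=snap('wrist','w6');st()
E
```

```text
time_s: 8.85
ee_pos: [634.8, -278.2, 43.1]
tcp_rot: [[1.0, -0.008, 0.002], [-0.008, -1.0, -0.001], [0.002, 0.001, -1.0]]
ft_force: [0.5, -0.3, 0.4]
width: 85.2
8.9 [ 634.8 -278.3   43.1] F [0.6 0.5 0.5] T [0.02 0.03 0.07] w 85.3
[[1.0, -0.008, 0.002], [-0.008, -1.0, -0.001], [0.003, 0.001, -1.0]] [ 0.38  0.78 -0.07  1.8   0.1   0.57 -1.34]
```

View pics/w6.png

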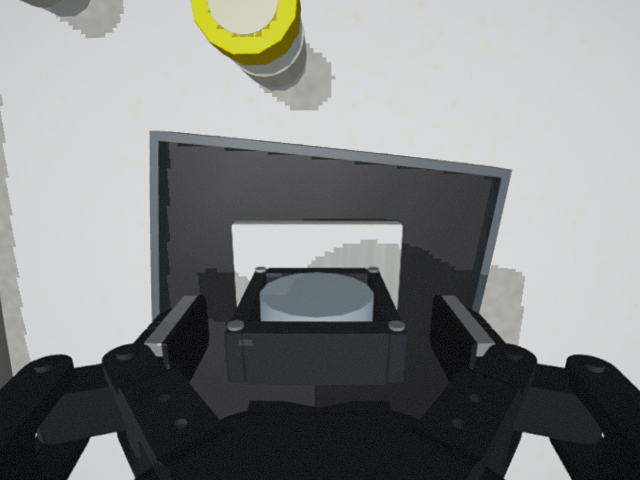

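```bash
python3 -m inch '[{"linear":[-0.05,-0.1,0.1],"delta_rot":[0,0,0]},{"linear":[0,0,0],"delta_rot":[0,0,0]},{"linear":[0,0,0],"delta_rot":[0,0,0]},{"linear":[0,0,0],"delta_rot":[0,0,0]},{"linear":[0,0,0],"delta_rot":[0,0,0]},{"linear":[0,0,0],"delta_rot":[0,0,0]},{"linear":[0,0,0],"delta_rot":[0,0,0]}]' 1
```

```text
time_s: 9.6
ee_pos: [633.5, -277.1, 41.1]
tcp_rot: [[1.0, -0.008, 0.001], [-0.008, -1.0, -0.0], [0.001, 0.0, -1.0]]
ft_force: [-1.5, 1.3, 6.6]
width: 55.5
```

```bash
python3 -m inch '[{"linear":[0,0,-0.5],"delta_rot":[0,0,0]},{"linear":[0,0,-1],"delta_rot":[0,0,0]},{"linear":[0,0,-2],"delta_rot":[0,0,0]},{"linear":[0,0,-3],"delta_rot":[0,0,0]},{"linear":[0,0,-3],"delta_rot":[0,0,0]},{"linear":[0,0,-3],"delta_rot":[0,0,0]},{"linear":[0,0,-3],"delta_rot":[0,0,0]},{"linear":[0,0,-2],"delta_rot":[0,0,0]},{"linear":[0,0,-1.5],"delta_rot":[0,0,0]},{"linear":[0,0,0],"delta_rot":[0,0,0]}]' 1
python3 - <<'E'
from h import *
d=snap('wrist','w7');st()
E
```

```text
time_s: 10.6
ee_pos: [633.9, -277.4, 232.6]
tcp_rot: [[1.0, -0.008, 0.003], [-0.008, -1.0, -0.001], [0.003, 0.001, -1.0]]
ft_force: [-0.4, 0.4, -3.2]
width: 55.5
10.65 [ 633.2 -277.1  230.8] F [-0.2  1.1 -3.7] T [ 0.05  0.06 -0.02] w 55.3
[[1.0, -0.008, 0.001], [-0.008, -1.0, -0.0], [0.001, 0.0, -1.0]] [ 0.39  0.56 -0.09  1.68  0.06  0.9  -1.31]
```

View pics/w7.png

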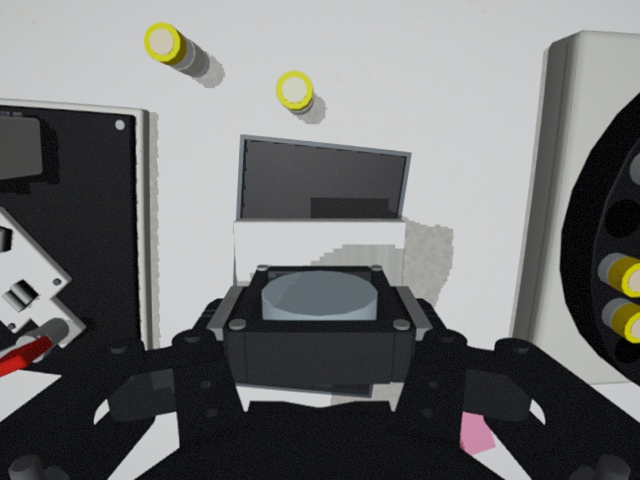

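```bash
python3 - <<'E'
from h import *
d=load('w7');P=cloud(d)
s=(P[...,2]>265)&(P[...,2]<285)&(abs(P[...,0]-634)<16)&(abs(P[...,1]+277)<29)
print(s.sum(),np.median(P[s],0),np.percentile(P[s][:,0],[2,98]),np.percentile(P[s][:,1],[1,99]))
Q=P[s];A=np.c_[Q[:,:2]-Q[:,:2].mean(0),np.ones(len(Q))];print('tilt',np.linalg.lstsq(A,Q[:,2],rcond=None)[0])
s=(P[...,2]>200)&(P[...,2]<228)&(P[...,0]>640)&(P[...,0]<675)&(abs(P[...,1]+277)<40)
Q=P[s];A=np.c_[Q[:,:2]-Q[:,:2].mean(0),np.ones(len(Q))];print('plate',len(Q),np.median(Q,0),Q.min(0),Q.max(0),'tilt',np.linalg.lstsq(A,Q[:,2],rcond=None)[0])
# seats & clamp from w3, w2 with plane z=54
E
```

```text
12470 [ 638.75928928 -276.97549978  275.83629715] [627.00975581 645.44570731] [-305.27428574 -249.05537093]
tilt [-2.20443848e-01  2.42614563e-04  2.74868079e+02]
plate 9597 [ 653.63041044 -276.89725023  216.11208385] [ 640.02316227 -315.11415293  208.23483524] [ 665.38396927 -238.84425989  227.96403531] tilt [-1.93802902e-01 -5.70146784e-04  2.16609026e+02]
```

```bash
python3 - <<'E'
from h import *
I=cv2.imread('pics/w3.png');cv2.imwrite('pics/f.png',cv2.resize(I[135:285,400:560],None,fx=4,fy=4,interpolation=2))
E
```

View pics/f.png

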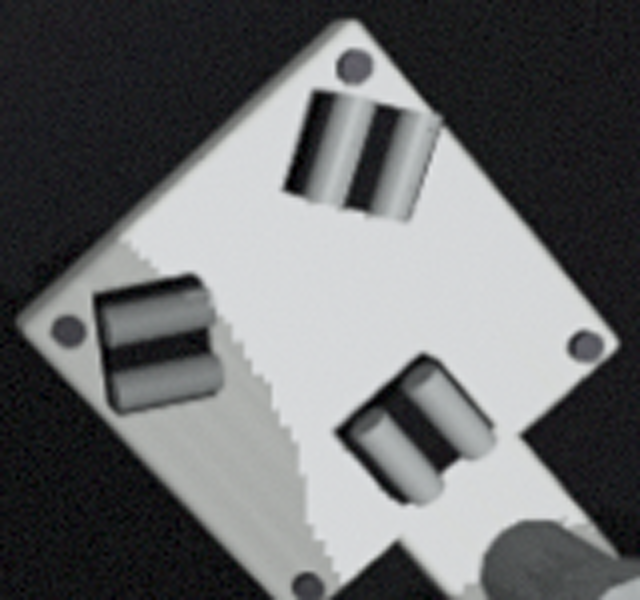

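```bash
python3 - <<'E'
from h import *
L=np.array([[15,28],[15,-28],[-39,0]])
for n,off,f,p in(('w3',(400,135),4,[(157,348),(371,158),(428,431)]),('w1',(0,150),3.8,[(86,242),(190,110),(276,300)]),('top0',(200,140),4,[(418,344),(490,287),(510,386)])):
    d=load(n);q=plane(d,(np.array(p)+.5)/f-.5+off,57)[:,:2]
    # rigid fit
    lc=L.mean(0);qc=q.mean(0);H=(L-lc).T@(q-qc);U,S,V=np.linalg.svd(H);R=(U@np.diag([1,np.linalg.det(U@V)])@V).T
    print(n,q.round(1).tolist(),'T',(qc-R@lc).round(1),'yaw',np.arctan2(R[1,0],R[0,0]).round(3),'res',((R@(L-lc).T).T+qc-q).round(1).tolist())
E
```

```text
w3 [[583.4, 74.9], [617.7, 30.7], [559.5, 17.8]] T [589.2  43. ] yaw 0.685 res [[-0.3, -0.7], [0.8, 0.1], [-0.5, 0.5]]
w1 [[582.3, 68.8], [616.9, 23.7], [558.1, 12.5]] T [588.1  36.8] yaw 0.67 res [[0.2, -0.7], [0.3, 0.5], [-0.5, 0.2]]
top0 [[581.5, 72.6], [616.0, 30.4], [557.1, 18.0]] T [587.2  42.3] yaw 0.681 res [[-0.3, 0.8], [0.5, -0.5], [-0.2, -0.3]]
```

```bash
python3 -m inch '[{"linear":[0,0,0],"delta_rot":[0,0,-0.1]},{"linear":[0,0,0],"delta_rot":[0,0,-0.12]},{"linear":[0,0,0],"delta_rot":[0,0,-0.12]},{"linear":[0,0,0],"delta_rot":[0,0,-0.12]},{"linear":[0,0,0],"delta_rot":[0,0,-0.12]},{"linear":[0,0,0],"delta_rot":[0,0,-0.108]},{"linear":[0.5,-1.7,0],"delta_rot":[0,0,0]},{"linear":[1.1,-3.4,0],"delta_rot":[0,0,0]},{"linear":[1.1,-3.4,0],"delta_rot":[0,0,0]},{"linear":[1.1,-3.4,0],"delta_rot":[0,0,0]},{"linear":[1.1,-3.4,0],"delta_rot":[0,0,0]},{"linear":[1.0,-3.4,0],"delta_rot":[0,0,0]},{"linear":[1.0,-3.4,0.5],"delta_rot":[0,0,0]},{"linear":[1.0,-3.4,1],"delta_rot":[0,0,0]},{"linear":[0.6,-2.2,1.5],"delta_rot":[0,0,0]},{"linear":[0,0,1],"delta_rot":[0,0,0]},{"linear":[0,0,0],"delta_rot":[0,0,0]},{"linear":[0,0,0],"delta_rot":[0,0,0]},{"linear":[0,0,0],"delta_rot":[0,0,0]}]' 1
python3 - <<'E'
from h import *
d=snap('wrist','w8');st();print(d['xyz'])
E
```

```text
time_s: 12.55
ee_pos: [525.6, -9.2, 190.3]
tcp_rot: [[0.779, 0.627, 0.0], [0.627, -0.779, -0.0], [0.0, 0.0, -1.0]]
ft_force: [-0.6, -0.6, -2.7]
width: 55.3
12.6 [525.6  -9.1 190.5] F [-0.2 -0.2 -2.8] T [-0.05 -0.05 -0.04] w 55.4
[[0.779, 0.627, 0.001], [0.627, -0.779, -0.0], [0.0, 0.0, -1.0]] [ 0.13  0.43 -0.31  2.08  0.21  0.66 -1.21]
[576.92158959  33.14839799 332.87755266]
```

View pics/w8.png

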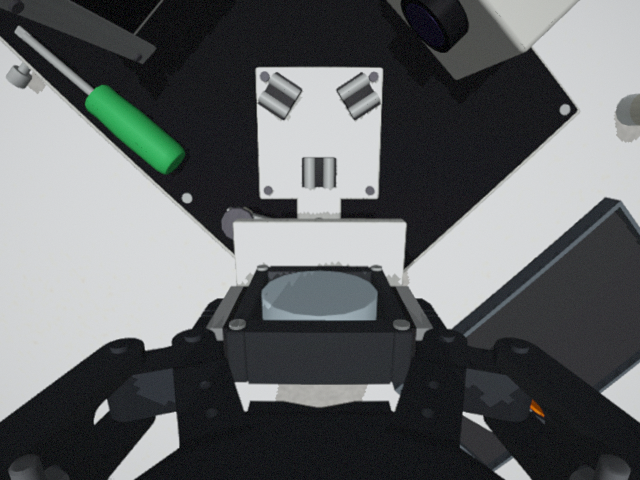

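```bash
python3 - <<'E'
from h import *
I=cv2.imread('pics/w8.png');cv2.imwrite('pics/g.png',cv2.resize(I[60:210,240:400],None,fx=4,fy=4,interpolation=2))
E
```

```text
(no output)
```

View pics/g.png

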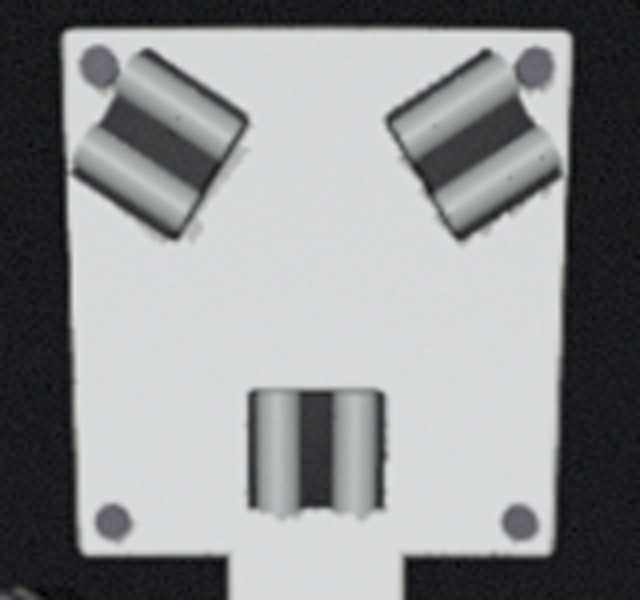

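```bash
python3 - <<'E'
from h import *
L=np.array([[15,28],[15,-28],[-39,0]])
d=load('w8');q=plane(d,(np.array([(160,145),(475,145),(316,452)])+.5)/4-.5+(240,60),57)[:,:2]
lc=L.mean(0);qc=q.mean(0);H=(L-lc).T@(q-qc);U,S,V=np.linalg.svd(H);R=(U@np.diag([1,np.linalg.det(U@V)])@V).T
print(q.round(1).tolist(),'T',(qc-R@lc).round(1),'yaw',np.arctan2(R[1,0],R[0,0]).round(3),'res',((R@(L-lc).T).T+qc-q).round(1).tolist())
T=qc-R@lc
P=cloud(d);Rt=np.array([[.779,.627],[.627,-.779]])
W=(P[...,:2]-[525.6,-9.1])@Rt
s=(P[...,2]>170)&(P[...,2]<178)&(W[...,0]>15)&(W[...,0]<36)&(abs(W[...,1])<41)
w=W[s];print('plate z',np.median(P[s][:,2]),'front edge',np.percentile(w[:,0],99.8),'y',np.percentile(w[:,1],[.3,99.7]))
print('TCP->T in tool',((T-[525.6,-9.1])@Rt).round(1))
E
```

```text
[[582.0, 72.1], [616.5, 29.3], [557.6, 17.5]] T [587.7  41.5] yaw 0.676 res [[-0.1, 0.7], [0.5, -0.3], [-0.3, -0.4]]
plate z 173.79644024154038 front edge 31.526492533059038 y [-37.89627774  36.96981541]
TCP->T in tool [80.1 -0.5]
```

```bash
python3 -m inch '[{"linear":[1,0,0],"delta_rot":[0,0,0]},{"linear":[2,0,0],"delta_rot":[0,0,0]},{"linear":[2,0,0],"delta_rot":[0,0,0]},{"linear":[2,0,0],"delta_rot":[0,0,0]},{"linear":[0.76,0,1],"delta_rot":[0,0,0]},{"linear":[0,0,2],"delta_rot":[0,0,0]},{"linear":[0,0,2],"delta_rot":[0,0,0]},{"linear":[0,0,2],"delta_rot":[0,0,0]},{"linear":[0,0,1.5],"delta_rot":[0,0,0]},{"linear":[0,0,0.5],"delta_rot":[0,0,0]},{"linear":[0,0,0],"delta_rot":[0,0,0]},{"linear":[0,0,0],"delta_rot":[0,0,0]}]' 1
python3 - <<'E'
from h import *
d=snap('scene','s9');snap('wrist','w9');st()
I=cv2.imread('pics/s9.png');cv2.imwrite('pics/s9c.png',cv2.resize(I[180:340,260:470],None,fx=3.5,fy=3.5,interpolation=2))
E
```

```text
time_s: 13.8
ee_pos: [585.8, 40.5, 100.6]
tcp_rot: [[0.778, 0.628, 0.0], [0.628, -0.778, 0.0], [0.0, 0.0, -1.0]]
ft_force: [-0.5, 0.0, -3.2]
width: 55.1
13.9 [586.   40.6 101. ] F [ 0.5 -0.6 -2.9] T [ 0.08 -0.02 -0.01] w 55.8
[[0.778, 0.629, 0.001], [0.629, -0.778, 0.0], [0.001, 0.001, -1.0]] [ 0.    0.62 -0.25  2.02  0.28  0.54 -1.33]
```

View pics/s9c.png

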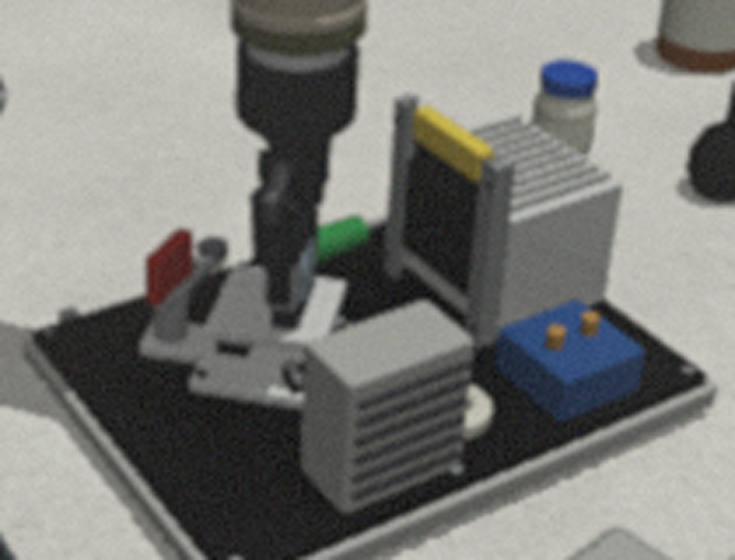

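View pics/w9.png

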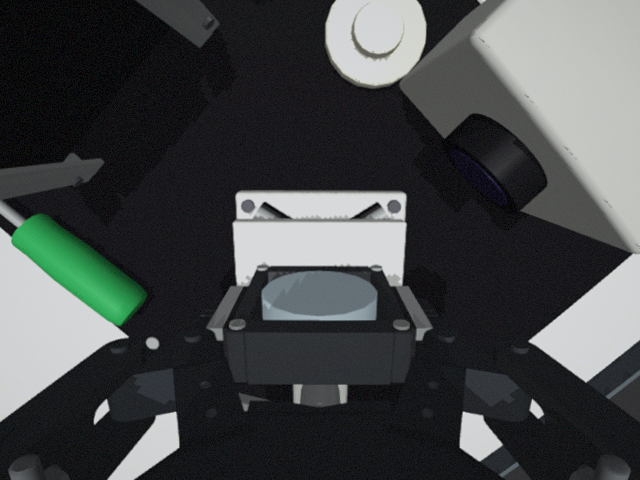

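```bash
python3 -m inch '[{"linear":[0,0,0.3],"delta_rot":[0,0,0]},{"linear":[0,0,0.3],"delta_rot":[0,0,0]},{"linear":[0,0,0.3],"delta_rot":[0,0,0]},{"linear":[0,0,0.15],"delta_rot":[0,0,0]},{"linear":[0,0,0.15],"delta_rot":[0,0,0]},{"linear":[0,0,0.1],"delta_rot":[0,0,0]},{"linear":[0,0,0],"delta_rot":[0,0,0]}]' 1; python3 -c "
from h import *
st()"
python3 -m inch '[{"linear":[0,0,0.07],"delta_rot":[0,0,0]},{"linear":[0,0,0],"delta_rot":[0,0,0]}]' 1
```

```text
time_s: 14.6
ee_pos: [585.4, 40.7, 87.1]
tcp_rot: [[0.778, 0.629, -0.0], [0.629, -0.778, -0.0], [-0.0, -0.0, -1.0]]
ft_force: [0.2, -0.4, -1.9]
width: 55.3
14.6 [585.4  40.7  87.1] F [ 0.2 -0.4 -1.9] T [-0.04 -0.02  0.  ] w 55.3
[[0.778, 0.629, -0.0], [0.629, -0.778, -0.0], [-0.0, -0.0, -1.0]] [-0.01  0.64 -0.24  2.02  0.29  0.51 -1.34]
time_s: 14.8
ee_pos: [585.5, 40.6, 86.5]
tcp_rot: [[0.778, 0.629, 0.0], [0.629, -0.778, -0.0], [0.0, 0.0, -1.0]]
ft_force: [0.2, 0.7, -3.5]
width: 55.2
```

```bash
for i in 1 2; do python3 -m inch '[{"linear":[0,0,0.07],"delta_rot":[0,0,0]},{"linear":[0,0,0],"delta_rot":[0,0,0]}]' 1 | grep -v tcp; done
```

```text
time_s: 15.0
ee_pos: [585.7, 40.6, 86.0]
ft_force: [0.2, -0.5, -0.9]
width: 55.2
time_s: 15.2
ee_pos: [586.1, 40.5, 85.5]
ft_force: [1.5, -1.4, 0.8]
width: 55.3
```

```bash
for i in 1 2; do python3 -m inch '[{"linear":[0,0,0.05],"delta_rot":[0,0,0]},{"linear":[0,0,0],"delta_rot":[0,0,0]}]' 1 | grep -v tcp; done; python3 -c "
from h import *
snap('wrist','w10');st()"
```

```text
time_s: 15.4
ee_pos: [586.2, 40.5, 85.2]
ft_force: [1.1, -1.5, 5.1]
width: 55.6
time_s: 15.6
ee_pos: [586.3, 40.5, 85.0]
ft_force: [0.8, -1.4, 8.2]
width: 55.7
15.65 [586.3  40.4  85. ] F [ 0.3 -1.7  8.4] T [-0.36 -0.05 -0.02] w 55.6
[[0.778, 0.628, 0.002], [0.628, -0.778, -0.0], [0.001, 0.001, -1.0]] [-0.01  0.64 -0.23  2.02  0.29  0.51 -1.34]
```

View pics/w10.png

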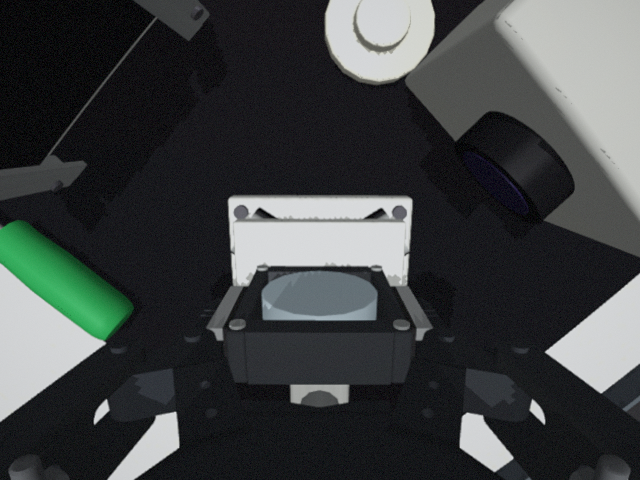

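```bash
python3 -m inch '[{"linear":[0,0,0],"delta_rot":[0,0,0]},{"linear":[0,0,0],"delta_rot":[0,0,0]},{"linear":[0,0,0],"delta_rot":[0,0,0]},{"linear":[0,0,0],"delta_rot":[0,0,0]}]' -0.8; python3 - <<'E'
from h import *
d=snap('wrist','w11');st()
P=cloud(d);s=(P[...,2]>126)&(P[...,2]<133)&(abs(P[...,0]-588)<40)&(abs(P[...,1]-42)<40);print(s.sum(),np.median(P[s],0))
E
```

```text
time_s: 16.05
ee_pos: [585.3, 40.7, 83.9]
tcp_rot: [[0.778, 0.629, -0.0], [0.629, -0.778, 0.0], [-0.0, -0.0, -1.0]]
ft_force: [0.7, -0.4, 0.3]
width: 76.8
16.1 [585.3  40.7  84. ] F [-0.2 -0.4  0.3] T [-0.01 -0.    0.05] w 76.7
[[0.778, 0.629, -0.0], [0.629, -0.778, 0.0], [-0.0, -0.0, -1.0]] [-0.01  0.64 -0.23  2.03  0.29  0.5  -1.34]
11979 [588.69125     42.83807479 128.77436217]
```

View pics/w11.png

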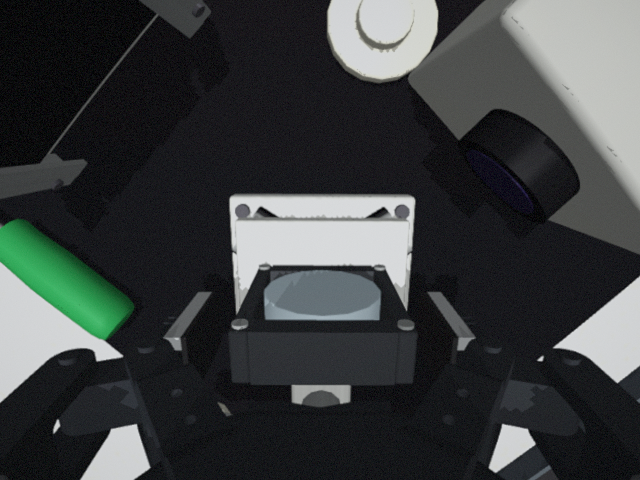

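```bash
python3 -m inch '[{"linear":[0,0,-0.7],"delta_rot":[0,0,0]},{"linear":[0,0,-2],"delta_rot":[0,0,0]},{"linear":[0,0,-3.3],"delta_rot":[0,0,0]},{"linear":[0,0,-4],"delta_rot":[0,0,0]},{"linear":[0,0,-4],"delta_rot":[0,0,0]},{"linear":[-2,0,-2],"delta_rot":[0,0,0]},{"linear":[-4,0,0],"delta_rot":[0,0,0]},{"linear":[-2.4,0,0],"delta_rot":[0,0,0]},{"linear":[0,0,0],"delta_rot":[0,0,0]},{"linear":[0,0,0],"delta_rot":[0,0,0]}]' -0.8; python3 - <<'E'
from h import *
d=snap('wrist','w12');st()
E
```

```text
time_s: 17.1
ee_pos: [520.3, -12.4, 244.9]
tcp_rot: [[0.778, 0.628, 0.001], [0.628, -0.778, -0.0], [0.001, 0.001, -1.0]]
ft_force: [-1.1, 0.2, 1.2]
width: 77.2
17.15 [520.8 -11.8 244.7] F [ 0.3  0.7 -0.2] T [ 0.02  0.01 -0.05] w 76.6
[[0.778, 0.629, 0.001], [0.629, -0.778, 0.0], [0.001, 0.0, -1.0]] [ 0.17  0.36 -0.33  2.03  0.16  0.77 -1.16]
```

View pics/w12.png

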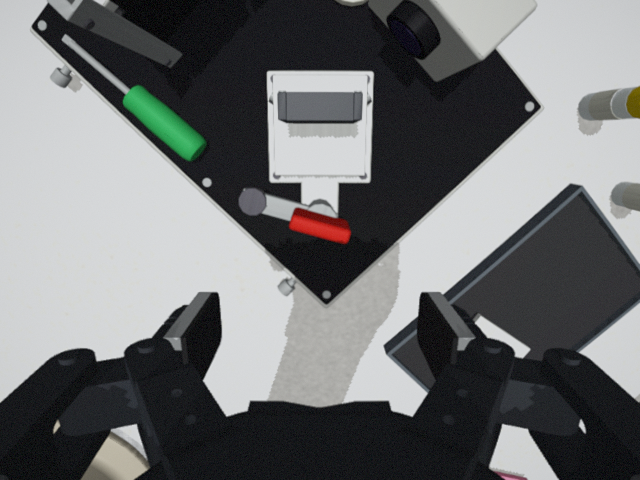

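```bash
python3 - <<'E'
from h import *
d=load('w12');P=cloud(d);hsv=cv2.cvtColor(d['color'],cv2.COLOR_RGB2HSV)
m=(cv2.inRange(hsv,(0,150,60),(8,255,255))>0)|(cv2.inRange(hsv,(172,150,60),(180,255,255))>0)
m&=(abs(P[...,0]-520)<60)&(abs(P[...,1]+12)<60)
Q=P[m];z=np.percentile(Q[:,2],80);print(z);t=Q[abs(Q[:,2]-z)<2.5]
print(len(Q),len(t),cv2.minAreaRect(t[:,:2].astype(np.float32)))
pts=np.argwhere(m&(abs(P[...,2]-z)<2.5))[:,::-1];print(cv2.minAreaRect(plane(d,pts,z)[:,:2].astype(np.float32)))
I=cv2.imread('pics/w12.png');cv2.imwrite('pics/h.png',cv2.resize(I[60:260,230:390],None,fx=3,fy=3,interpolation=2))
E
```

```text
120.06285904599889
1380 912 ((521.61376953125, -11.896598815917969), (12.22240924835205, 45.78044128417969), 23.06925392150879)
((521.990234375, -11.576168060302734), (11.9655179977417, 45.42378234863281), 23.34293556213379)
```

View pics/h.png

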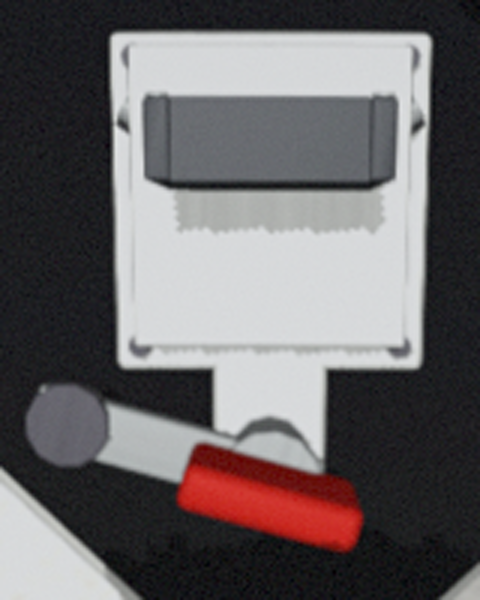

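```bash
python3 -m inch '[{"linear":[0,0,0],"delta_rot":[0,0,-0.144]},{"linear":[0,0,0],"delta_rot":[0,0,-0.144]},{"linear":[0,0,0],"delta_rot":[0,0,-0.144]},{"linear":[0,0,0],"delta_rot":[0,0,-0.144]},{"linear":[0,0,0],"delta_rot":[0,0,-0.144]},{"linear":[0,0,0],"delta_rot":[0,0,-0.144]},{"linear":[0,0,0],"delta_rot":[0,0,-0.144]},{"linear":[0,0,0],"delta_rot":[0,0,-0.144]},{"linear":[0,0,0],"delta_rot":[0,0,-0.144]},{"linear":[0,0.13,2],"delta_rot":[0,0,0]},{"linear":[0,0,4],"delta_rot":[0,0,0]},{"linear":[0,0,4],"delta_rot":[0,0,0]},{"linear":[0,0,1],"delta_rot":[0,0,0]},{"linear":[0,0,0],"delta_rot":[0,0,0]},{"linear":[0,0,0],"delta_rot":[0,0,0]}]' 0; python3 - <<'E'
from h import *
d=snap('wrist','w13');st()
E
```

```text
time_s: 18.65
ee_pos: [522.4, -10.9, 135.2]
tcp_rot: [[-0.395, 0.919, 0.001], [0.919, 0.395, 0.0], [-0.0, 0.001, -1.0]]
ft_force: [-0.6, -0.2, 0.1]
width: 42.8
18.7 [522.6 -11.1 135.6] F [0.4 0.2 0. ] T [-0.01  0.   -0.01] w 42.9
[[-0.394, 0.919, 0.002], [0.919, 0.394, 0.0], [-0.001, 0.002, -1.0]] [ 0.3   0.55 -0.55  2.12  0.51  0.6  -0.21]
```

View pics/w13.png

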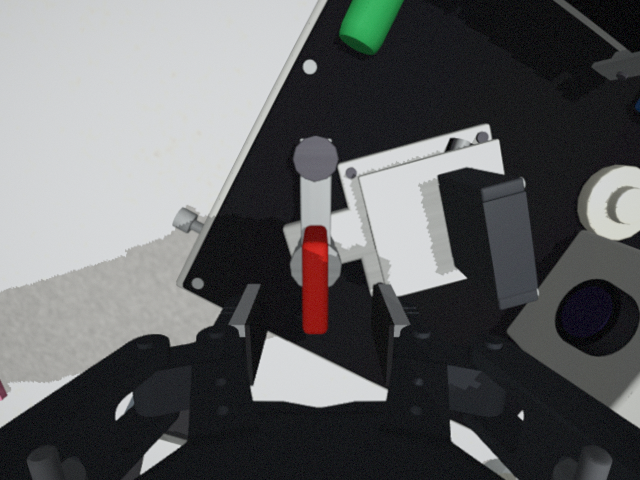

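```bash
python3 -m inch '[{"linear":[0,-0.14,1],"delta_rot":[0,0,0]},{"linear":[0,0,2],"delta_rot":[0,0,0]},{"linear":[0,0,1.2],"delta_rot":[0,0,0]},{"linear":[0,0,0.3],"delta_rot":[0,0,0]},{"linear":[0,0,0],"delta_rot":[0,0,0]}]' 0|grep -v tcp;python3 -m inch '[{"linear":[0,0,0],"delta_rot":[0,0,0]},{"linear":[0,0,0],"delta_rot":[0,0,0]},{"linear":[0,0,0],"delta_rot":[0,0,0]},{"linear":[0,0,0],"delta_rot":[0,0,0]},{"linear":[0,0,0],"delta_rot":[0,0,0]}]' 1
```

```text
time_s: 19.2
ee_pos: [520.0, -12.1, 89.0]
ft_force: [-0.3, 0.2, 0.1]
width: 42.9
time_s: 19.7
ee_pos: [520.7, -12.1, 89.8]
tcp_rot: [[-0.394, 0.919, 0.002], [0.919, 0.394, 0.0], [-0.001, 0.002, -1.0]]
ft_force: [0.7, 0.2, 6.8]
width: 10.9
```

```bash
python3 -m inch '[{"linear":[0,0,0],"delta_rot":[0,0,0.1]},{"linear":[0,0,0],"delta_rot":[0,0,0.1]},{"linear":[0,0,0],"delta_rot":[0,0,0.1]},{"linear":[0,0,0],"delta_rot":[0,0,0.1]},{"linear":[0,0,0],"delta_rot":[0,0,0.1]},{"linear":[0,0,0],"delta_rot":[0,0,0.1]},{"linear":[0,0,0],"delta_rot":[0,0,0.1]},{"linear":[0,0,0],"delta_rot":[0,0,0.1]},{"linear":[0,0,0],"delta_rot":[0,0,0.1]},{"linear":[0,0,0],"delta_rot":[0,0,0.1]},{"linear":[0,0,0],"delta_rot":[0,0,0.08]},{"linear":[0,0,0],"delta_rot":[0,0,0.08]},{"linear":[0,0,0],"delta_rot":[0,0,0]},{"linear":[0,0,0],"delta_rot":[0,0,0]}]' 1; python3 - <<'E'
from h import *
d=snap('wrist','w14');st()
E
```

```text
time_s: 21.1
ee_pos: [521.3, -12.1, 89.8]
tcp_rot: [[0.684, 0.729, 0.002], [0.729, -0.684, 0.0], [0.002, 0.002, -1.0]]
ft_force: [3.1, 0.3, 6.7]
width: 11.3
21.15 [521.3 -12.1  89.8] F [ 2.2 -0.7  8. ] T [-0.02 -0.33 -0.08] w 11.1
[[0.684, 0.73, 0.003], [0.73, -0.684, 0.0], [0.002, 0.002, -1.0]] [ 0.03  0.58 -0.16  2.18  0.23  0.4  -1.07]
```

View pics/w14.png

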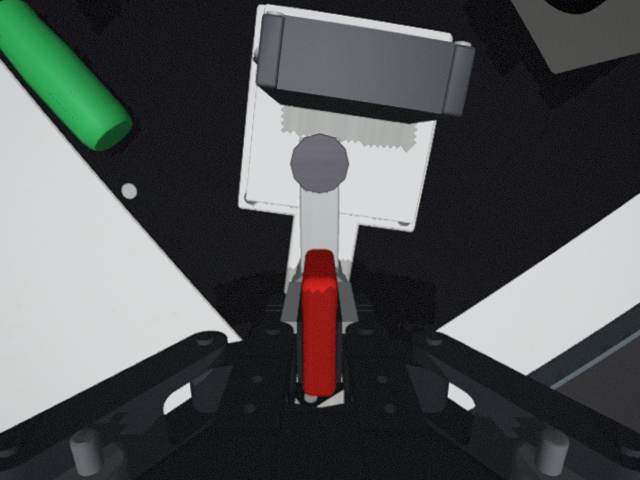

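```bash
python3 -m inch '[{"linear":[0,0,0],"delta_rot":[0,0,0.05]},{"linear":[0,0,0],"delta_rot":[0,0,0.05]},{"linear":[0,0,0],"delta_rot":[0,0,0.03]},{"linear":[0,0,0],"delta_rot":[0,0,0.02]},{"linear":[0,0,0],"delta_rot":[0,0,0]},{"linear":[0,0,0],"delta_rot":[0,0,0]}]' 1; python3 -c "
from h import *
st()"
```

```text
time_s: 21.75
ee_pos: [521.3, -12.2, 89.8]
tcp_rot: [[0.785, 0.62, 0.003], [0.62, -0.785, 0.0], [0.002, 0.002, -1.0]]
ft_force: [2.6, 0.3, 7.2]
width: 10.3
21.75 [521.3 -12.2  89.8] F [2.6 0.3 7.2] T [-0.06 -0.39  0.29] w 10.3
[[0.785, 0.62, 0.003], [0.62, -0.785, 0.0], [0.002, 0.002, -1.0]] [ 0.    0.58 -0.12  2.18  0.18  0.4  -1.17]
```

```bash
python3 -m inch '[{"linear":[0,0,0],"delta_rot":[0,0,0.03]},{"linear":[0,0,0],"delta_rot":[0,0,0]}]' 1; python3 -c "
from h import *
st()"
python3 -m inch '[{"linear":[0,0,0],"delta_rot":[0,0,-0.03]},{"linear":[0,0,0],"delta_rot":[0,0,0]},{"linear":[0,0,0],"delta_rot":[0,0,0]},{"linear":[0,0,0],"delta_rot":[0,0,0]}]' -0.1; python3 - <<'E'
from h import *
d=snap('wrist','w15');st()
E
```

```text
time_s: 21.95
ee_pos: [521.3, -12.2, 89.9]
tcp_rot: [[0.802, 0.597, 0.003], [0.597, -0.802, -0.0], [0.002, 0.002, -1.0]]
ft_force: [2.2, -1.7, 7.0]
width: 11.0
21.95 [521.3 -12.2  89.9] F [ 2.2 -1.7  7. ] T [-0.31 -0.46  1.15] w 11.0
[[0.802, 0.597, 0.003], [0.597, -0.802, -0.0], [0.002, 0.002, -1.0]] [-0.    0.58 -0.12  2.18  0.17  0.39 -1.19]
time_s: 22.35
ee_pos: [519.7, -12.3, 89.0]
tcp_rot: [[0.786, 0.618, -0.001], [0.618, -0.786, 0.0], [-0.001, -0.001, -1.0]]
ft_force: [-0.5, -0.7, -0.2]
width: 47.2
22.4 [519.8 -12.3  89. ] F [0.1 0.  0.2] T [-0.02 -0.03  0.02] w 47.2
[[0.786, 0.618, -0.001], [0.618, -0.786, -0.0], [-0.001, -0.0, -1.0]] [ 0.    0.58 -0.12  2.18  0.18  0.4  -1.17]
```

View pics/w15.png

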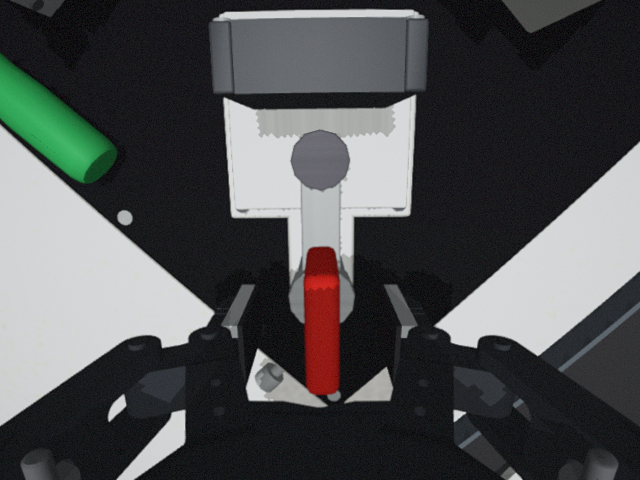

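```bash
python3 -m inch '[{"linear":[0,0,-1],"delta_rot":[0,0,0]},{"linear":[0,0,-3],"delta_rot":[0,0,0]},{"linear":[0,0,-4],"delta_rot":[0,0,0]},{"linear":[0,0,-4],"delta_rot":[0,0,0]},{"linear":[0,0,-4],"delta_rot":[0,0,0.125]},{"linear":[0,0,0],"delta_rot":[0,0,0.13]},{"linear":[0,0,0],"delta_rot":[0,0,0.13]},{"linear":[0,0,0],"delta_rot":[0,0,0.13]},{"linear":[0,0,0],"delta_rot":[0,0,0.13]},{"linear":[0,0,0],"delta_rot":[0,0,0.13]},{"linear":[1.1,-3.8,0],"delta_rot":[0,0,0]},{"linear":[1.1,-3.8,0],"delta_rot":[0,0,0]},{"linear":[1.1,-3.8,0],"delta_rot":[0,0,0]},{"linear":[1.1,-3.8,0],"delta_rot":[0,0,0]},{"linear":[1.1,-3.8,0],"delta_rot":[0,0,0]},{"linear":[0,0,0],"delta_rot":[0,0,0]},{"linear":[0,0,0],"delta_rot":[0,0,0]}]' -0.4; python3 - <<'E'
from h import *
d=snap('wrist','w16');st()
E
```

```text
time_s: 24.1
ee_pos: [595.0, 171.4, 249.3]
tcp_rot: [[0.994, -0.107, -0.001], [-0.107, -0.994, -0.0], [-0.001, 0.0, -1.0]]
ft_force: [0.2, -0.5, -0.6]
width: 59.9
24.15 [595.  170.  249.3] F [-0.2 -0.1 -0.2] T [0.03 0.04 0.07] w 59.8
[[0.994, -0.109, -0.001], [-0.109, -0.994, -0.001], [-0.001, 0.001, -1.0]] [-0.36  0.45 -0.01  1.83  0.01  0.86 -2.06]
```

View pics/w16.png

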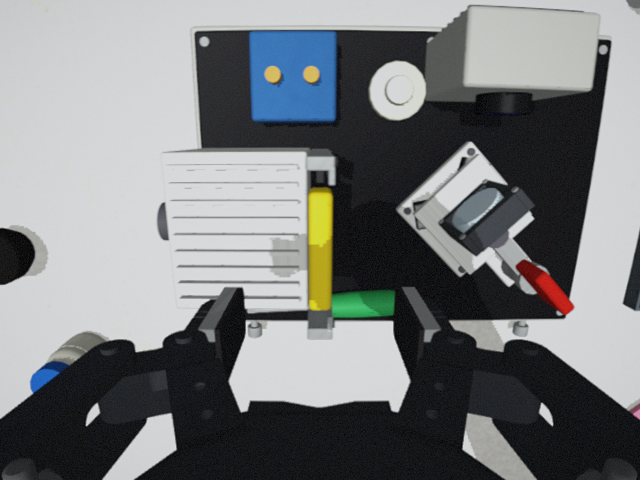

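Handle bar centred (col 320) between the fingers, shutter down, mirror seated and clamped. Descend, grip, raise.

```bash
python3 -m inch '[{"linear":[0,-0.05,2],"delta_rot":[0,0,0]},{"linear":[0,0,3],"delta_rot":[0,0,0]},{"linear":[0,0,3],"delta_rot":[0,0,0]},{"linear":[0,0,1.5],"delta_rot":[0,0,0]},{"linear":[0,0,0],"delta_rot":[0,0,0]}]' -0.4 |grep -v tcp; python3 -m inch '[{"linear":[0,0,0],"delta_rot":[0,0,0]},{"linear":[0,0,0],"delta_rot":[0,0,0]},{"linear":[0,0,0],"delta_rot":[0,0,0]},{"linear":[0,0,0],"delta_rot":[0,0,0]},{"linear":[0,0,0],"delta_rot":[0,0,0]},{"linear":[0,0,0],"delta_rot":[0,0,0]}]' 1 | grep -v tcp
```

```text
time_s: 24.65
ee_pos: [594.0, 168.9, 152.5]
ft_force: [-0.0, -0.0, -0.1]
width: 59.7
time_s: 25.25
ee_pos: [596.1, 171.4, 155.6]
ft_force: [-1.8, 0.1, 6.7]
width: 12.9
```

```bash
python3 -m inch '[{"linear":[0,0,-0.5],"delta_rot":[0,0,0]},{"linear":[0,0,-0.8],"delta_rot":[0,0,0]},{"linear":[0,0,-0.8],"delta_rot":[0,0,0]},{"linear":[0,0,-0.8],"delta_rot":[0,0,0]},{"linear":[0,0,-0.8],"delta_rot":[0,0,0]},{"linear":[0,0,-0.8],"delta_rot":[0,0,0]},{"linear":[0,0,-0.7],"delta_rot":[0,0,0]},{"linear":[0,0,-0.5],"delta_rot":[0,0,0]},{"linear":[0,0,-0.3],"delta_rot":[0,0,0]},{"linear":[0,0,-0.2],"delta_rot":[0,0,0]},{"linear":[0,0,0],"delta_rot":[0,0,0]},{"linear":[0,0,0],"delta_rot":[0,0,0]}]' 1 | grep -v tcp
```

```text
time_s: 26.45
ee_pos: [596.0, 171.4, 215.7]
ft_force: [8.1, 3.0, -14.8]
width: 12.8
```

```bash
python3 -m inch '[{"linear":[0,0,-0.2],"delta_rot":[0,0,0]},{"linear":[0,0,0],"delta_rot":[0,0,0]},{"linear":[0,0,0],"delta_rot":[0,0,0]}]' 1 | grep -v tcp;  python3 -m inch '[{"linear":[0,0,0],"delta_rot":[0,0,0]},{"linear":[0,0,0],"delta_rot":[0,0,0]},{"linear":[0,0,0],"delta_rot":[0,0,0]},{"linear":[0,0,0],"delta_rot":[0,0,0]}]' -0.6 | grep -v tcp; python3 -m inch '[{"linear":[0,0,-1],"delta_rot":[0,0,0]},{"linear":[0,0,-3],"delta_rot":[0,0,0]},{"linear":[0,0,-3],"delta_rot":[0,0,0]},{"linear":[0,0,-3],"delta_rot":[0,0,0]},{"linear":[-3,0,-1],"delta_rot":[0,0,0]},{"linear":[-4,0,0],"delta_rot":[0,0,0]},{"linear":[-4,0,0],"delta_rot":[0,0,0]},{"linear":[0,0,0],"delta_rot":[0,0,0]},{"linear":[0,0,0],"delta_rot":[0,0,0]}]' -0.6
python3 - <<'E'
from h import *
st()
for n in('wrist','scene','top'):
    d=snap(n,n[0]+'17');P=cloud(d);hsv=cv2.cvtColor(d['color'],cv2.COLOR_RGB2HSV)
    m=cv2.inRange(hsv,(22,150,60),(33,255,255))>0
    s=m&(abs(P[...,0]-595)<60)&(abs(P[...,1]-172)<25)&(P[...,2]>130)
    print(n,s.sum(),np.percentile(P[s][:,2],[5,50,80,95]) if s.any() else 0)
I=cv2.imread('pics/s17.png');cv2.imwrite('pics/s17c.png',cv2.resize(I[180:340,260:470],None,fx=3.5,fy=3.5,interpolation=2))
E
```

```text
time_s: 26.75
ee_pos: [595.9, 171.3, 215.9]
ft_force: [13.0, 4.1, -31.1]
width: 13.0
time_s: 27.15
ee_pos: [595.4, 171.0, 218.9]
ft_force: [-0.3, -0.6, -0.2]
width: 68.3
time_s: 28.05
ee_pos: [485.8, 183.3, 329.6]
tcp_rot: [[0.994, -0.108, 0.002], [-0.108, -0.994, 0.001], [0.002, -0.001, -1.0]]
ft_force: [1.3, -0.3, 0.4]
width: 68.6
28.05 [485.8 183.3 329.6] F [ 1.3 -0.3  0.4] T [-0.03  0.02 -0.04] w 68.6
[[0.994, -0.108, 0.002], [-0.108, -0.994, 0.001], [0.002, -0.001, -1.0]] [-0.44  0.24 -0.03  1.94  0.01  0.95 -2.16]
wrist 2929 [238.825771   240.71634316 241.41879832 242.06468954]
scene 55 [230.62169655 239.16915031 240.16997862 241.34638373]
top 181 [237.02953363 241.10067739 243.14894275 245.72924507]
```

View pics/s17c.png

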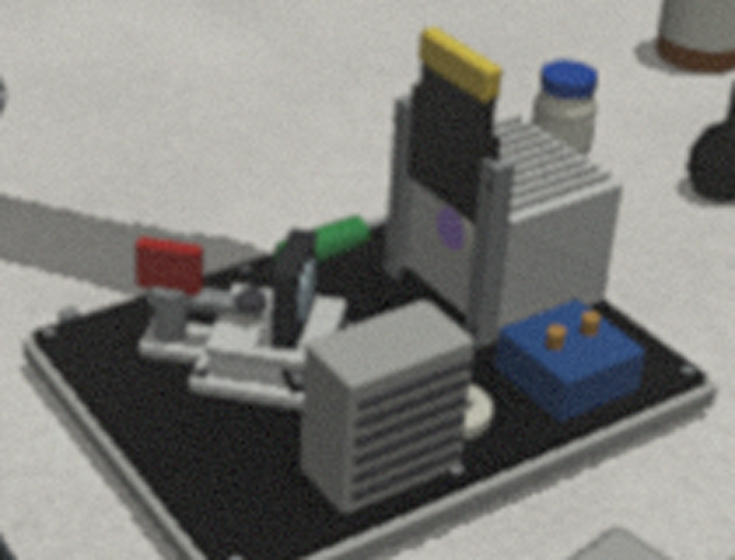

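View pics/w17.png

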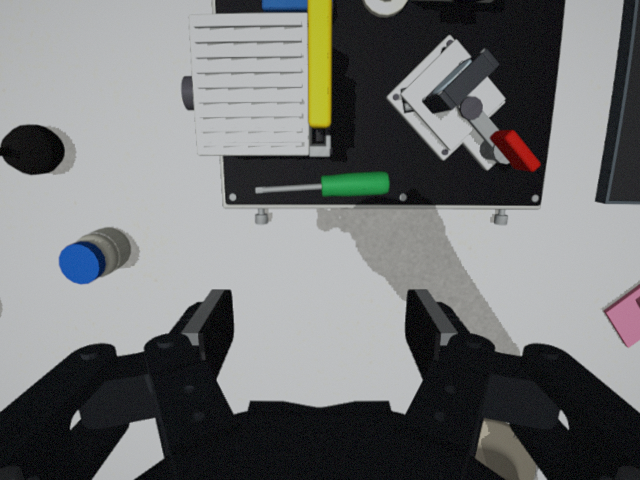

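```bash
python3 - <<'E'
from h import *
d=load('w17');P=cloud(d)
s=(P[...,2]>125)&(P[...,2]<133)&(abs(P[...,0]-588)<40)&(abs(P[...,1]-42)<40)
pts=np.argwhere(s)[:,::-1];r=cv2.minAreaRect(plane(d,pts,129)[:,:2].astype(np.float32));print(r,np.median(P[s],0))
print(bot.finish_job())
E
```

```text
((587.797119140625, 43.11305236816406), (19.726215362548828, 57.407859802246094), 38.815032958984375) [587.68693489  42.35472399 128.80681242]
the job is handed in; nothing more can be done
None
```

The job is done and handed in at about 28 s of the 72 s allowed; no verdict was reported. I lowered the shutter, set the silver mirror on the three-point mount, turned the clamp to its stop and raised the shutter again.

**Last checks**
- **Mirror:** its centre reads (587.7–587.8, 42.4–43.1) mm against about (587.7, 41.5–42.3) for the mount. Its top is 128.8 mm up (129 wanted) and its yaw 0.677 rad (0.676–0.68 wanted). I could not read the seat forces separately. About 11 N pressed it into the seats before I let go, and it did not visibly shift.
- **Clamp:** turned clockwise until the torque rose to 1.15 N m. In the pictures the arm lies over the plate, pointing at the mirror. The shoe force was not measured.
- **Shutter:** the handle bar's top read 181 mm when down and about 241 mm when up, which matches fully down and fully up.
- **Clear of contact:** the arm stands back with no force on it. The filter, vials and other things were never touched; I did not measure their final positions.

**Disagreements**
- One wrist view, taken far off to the side, put the mount about 6 mm off in y. I set it aside because the top view and two nearer wrist views agreed within about 2 mm.
- At the start the handle bar read about 1.5 mm lower than its nominal top position.

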